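Zero a bench needle valve and set it two turns open

ROBOT

A 7-joint arm with a two-finger parallel gripper is mounted at the origin on the work surface. World frame = base frame: x ahead of the robot, y to its left, z up, the work surface at z = 0. Lengths are in m, angles in rad, forces in N, time in s.
With the tool pointing down it reaches from about 0.4 to 0.85 m from the base axis. Payload 4.4 kg.
Tool frame: the origin (TCP) lies at the very end of the fingers, on their centre line; the grasp point (between the pads) lies 19 mm behind it (ctrl.grasp_offset is the distance from the TCP to the grasp point, in m); z points along the fingers, y is the direction in which the jaws open and shut (so a half turn about z gives the same grasp; the last joint's range is limited). The gripper opens to 94 mm and grips with 3 to 60 N. Pads are 16 mm wide; open, the fingers measure 119 mm over their backs; the gripper's body (75 mm by 177 mm) begins 78 mm behind the grasp point.
Start: joints at [1.274, 0.628, 0.038, 1.517, -0.027, 0.996, -0.02], TCP at [0.149, -0.633, 0.179] pointing down, gripper open.
Joint ranges: [-3.06, 3.06], [-0.37, 2.12], [-1.25, 1.32], [0.18, 2.47], [-1.1, 4.24], [0.23, 1.98], [-2.94, 2.94]. Speed limits (rad/s): [2.57, 2.57, 3.14, 3.14, 3.14, 3.14, 3.14].

INTERFACE

Orientations are given as a unit quaternion [w, x, y, z].
In Python, from cell import ctrl, optics gives the robot as it stands. The module is installed in compiled form; this text tells all that it offers.
- The arm moves only by the shell command python3 -m inch 'ROWS' [OPENING] [FORCE]. ROWS is JSON, a list of rows, each a list of 6 numbers: the shift along the tool's x, y, z in mm, then the turn, a rotation vector about the tool's x, y, z in degrees. In form: [[tx, ty, tz, rx, ry, rz], ...]. A call has 1 to 5 rows; each row is the pose to reach, as a shift and turn from the pose measured when the call began, along the tool's axes at that moment; what a row does not reach only later rows make up. A row lasts 1/8 s, in which the tool goes at most 62.5 mm and 10.7 degrees, less where a joint would pass 70% of its speed; a pose out of reach is approached as far as the arm can. A call with a gripper value outside its range is refused whole. OPENING is the gripper's target within -1 to 1 (fully open at 1, half-way at 0, shut at -1), set as the call begins (- or left out, the last holds). The fingers move at their own pace and stop on an object; FORCE is the grip in N (left out, the last holds). Time passes only in rows, so rows that repeat a pose let the fingers close. It gives the time, the measured TCP pose, the force and the opening at its end, in the units of the state.
- ctrl.sense(): the state, without advancing time (a new reading comes with each control period).
- optics.capture(name): name is "side" or "top"; returns the picture (400x640x3 uint8, blue, green, red); there is no depth.
- optics.camera_params(name): a dict with "camera_matrix" (3x3 intrinsics, pixels), "R" (3x3) and "t" (3): a world point X has camera coordinates R X + t. Camera axes: x right, y down, z forward; pixel columns grow to the right and rows downward; lengths in m; the calibration is good to about 2 mm. A picture is of the moment at which its call begins. camera_params takes no time and is no camera call.
- ctrl.close_job(): hands the job in, once; it reports no verdict.
Trained networks look in the newest picture that a camera, given by its name, has taken for a name from the list of things; names that differ only in an ending like _2 or _b are one class to them, and where a whole thing is asked for, a point or a joint stands for the part that bears it (a point fixed in the world has none). Each returns a list of dicts, best first, with "score" (0 to 1); they miss things now and then, are a little off and sometimes report something else, mostly with a low value. They report only what shows in the picture. A call takes as long as a camera call. They do not tell look-alikes from the thing itself.
- optics.masks_of(query, camera): "region" (400x640 bool, what is visible of it) and "bbox" ([left, top, right, bottom] in pixels, round what is visible of it).
The state is a dict: "time_s": time; "qpos": joint angles; "joint_vel": joint speeds; "joint_efforts": joint torques, N m; "tool_pos": TCP position; "eef_rot": TCP orientation; "ft_force": force on the tool from outside, world axes, zero at the start; "torque": the same for the moment, N m; "opening": finger opening in m.
Only numpy, scipy, OpenCV 4.12 (cv2) and the standard library are available. Lean on these libraries where they do the work, as an engineer would, in place of code of your own. Each camera call takes 0.05 s, during which the arm holds its last target. There are 200 camera calls.

TASK

Set the purge flow on the needle valve with the cranked handwheel: take its black handle, wind the wheel clockwise until it comes up against its closed stop, then back it off exactly two full turns counter-clockwise. Finish there with the program still gripping the handle, so that the valve can be shut again at once; do not let go at the end. Leave the shut-off tap on the same block and the vial, beaker and pipe fitting standing around it as they are.

Things in the scene. Friction and masses are not known exactly. Their poses are not given: they have to be found in the camera images.
- valve: Bench valve block, fixed to the table: aluminium base plate 90 x 215 x 12 mm with two small valves on it. Origin on the table directly under the handwheel's stem axis; z up. The plate spans x -45..45 mm and y -155..60 mm in its own frame; the needle valve with the handwheel stands at the origin, the small shut-off tap at y = -108 mm. It stands anywhere in front of the robot, turned up to 0.9 rad either way.
- wheel (a joint): Opening of the needle valve = angle of the handwheel in rad. 0 is the closed stop (rigid); it grows counter-clockwise seen from above, 6.283 per turn, up to a second stop at 25.1. At the closed stop the handle stands over the valve's own +x side. It starts between 2.0 and 8.0. It turns against a steady friction of about 0.06 N m (1 to 2 N at the handle) and stays where it is left.
- wheel_hub (a point): Centre of the handwheel on the stem axis, 95 mm above the table. The wheel is level, of plain aluminium, 104 mm over the rim, rim bar 14 mm thick (its top is 102 mm above the table), three spokes; the hub does not rise above the rim. The wheel does not rise or sink as it turns.
- grip: The handle of the handwheel: an upright black plastic cylinder, 22 mm across and 56 mm long, standing on the rim 45 mm from the stem axis, from 104 to 160 mm above the table. Origin at the centre of its foot. It revolves freely about its own axis, so a gripper holding it from above can go round the stem without turning.
- grip_mid (a point): Point on the handle's axis to grip: 136 mm above the table, 24 mm below the handle's top, 45 mm from the stem axis.
- shutoff (a joint): Angle of the small shut-off tap (black, 50 mm bar on a 32 mm hub, its top 71 mm above the table) on the same block, 108 mm from the stem axis. Leave alone.
- vial: Bystander: glass vial with white cap, 30 mm across, 70 mm tall, near the valve. Origin at the centre of its underside.
- beaker: Bystander: small open glass beaker, 46 mm across, 55 mm tall, near the valve. Origin at the centre of its underside.
- fitting: Bystander: brass pipe fitting, 26 mm across, 34 mm tall, near the valve. Origin at the centre of its underside.
Mind the look-alikes: they are no part of the job. Leave any green or yellow look-alike of the valve alone.

How it is judged:
By the outcome, as a careful person would: the job done as asked, in the order asked, and still so for the second after the job is handed in, while the arm keeps its last pose, push and grip.
It also fails if it takes over 64 s, if anything falls off the work surface, if the arm or the gripper's body presses on something with over 40 N, if the wrist force passes 120 N, or if a joint passes its speed limit or range.

## Working session

There is one attempt and no reset: what is moved stays moved. The work goes in short steps, Python scripts to look and compute and a shell command to move; the robot and the scene stay as the last step left them, time stands still between calls to the robot, and variables do not carry over. Pictures are saved under pics/ and viewed, about 8 in all and at most 12, crops included, and the job is handed in when it is done.

```bash
mkdir -p pics
python3 - <<'E'
from cell import ctrl, optics
import cv2,numpy as np
for n in("side","top"):
    im=optics.capture(n); cv2.imwrite(f"pics/{n}0.png",im)
    p=optics.camera_params(n); print(n,np.round(p["camera_matrix"],1).tolist(),np.round(p["R"],3).tolist(),np.round(p["t"],3).tolist())
    for q in("valve","grip","shutoff"):
        print(q,[(round(d["score"],2),[int(v) for v in d["bbox"]]) for d in optics.masks_of(q,n)])
s=ctrl.sense();print(s["time_s"],s["tool_pos"],s["eef_rot"],s["opening"],s["ft_force"])
E
```

```text
side [[427.2, 0.0, 320.3], [0.0, 427.2, 201.8], [0.0, 0.0, 1.0]] [[0.686, -0.727, 0.017], [-0.367, -0.366, -0.855], [0.628, 0.581, -0.518]] [-0.327, 0.314, 0.48]
valve [(0.84, [145, 163, 222, 288]), (0.68, [271, 175, 374, 287]), (0.66, [433, 190, 565, 341]), (0.64, [281, 265, 395, 400])]
grip [(0.8, [188, 161, 203, 195]), (0.67, [314, 178, 329, 210]), (0.67, [493, 190, 514, 223]), (0.61, [344, 263, 364, 304])]
shutoff [(0.88, [331, 231, 351, 254]), (0.83, [518, 273, 543, 296]), (0.79, [172, 234, 204, 252]), (0.55, [351, 380, 390, 400])]
top [[502.5, 0.0, 315.7], [0.0, 502.5, 196.6], [0.0, 0.0, 1.0]] [[0.028, -0.999, -0.018], [-0.984, -0.025, -0.179], [0.178, 0.023, -0.984]] [0.059, 0.564, 1.181]
valve [(0.93, [392, 117, 483, 188]), (0.92, [192, 248, 287, 316]), (0.6, [368, 265, 462, 322]), (0.57, [275, 176, 369, 232])]
grip [(0.69, [320, 246, 327, 258]), (0.59, [429, 117, 443, 133]), (0.56, [216, 247, 233, 259]), (0.5, [403, 263, 414, 272]), (0.47, [313, 197, 323, 210])]
shutoff [(0.69, [337, 199, 350, 217]), (0.58, [256, 284, 266, 300]), (0.58, [433, 290, 451, 307]), (0.52, [460, 154, 471, 174]), (0.51, [319, 157, 336, 176])]
0.4 [ 0.14870374 -0.63268583  0.17926319] [-1.11505852e-04  9.93348570e-01  1.15146025e-01 -3.58752311e-06] 0.09396203568284063 [-0.51850418  0.16648626  0.56170735]
```

View pics/top0.png

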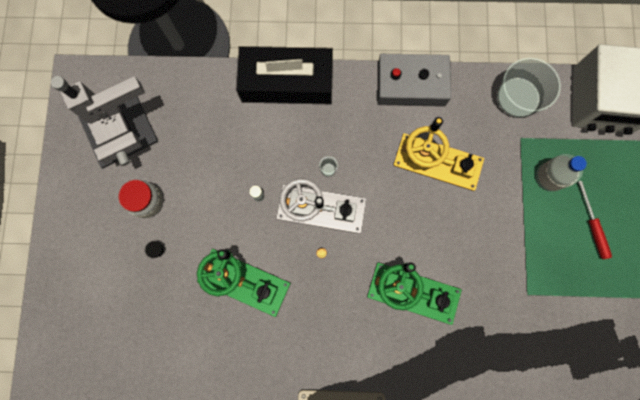

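View pics/side0.png

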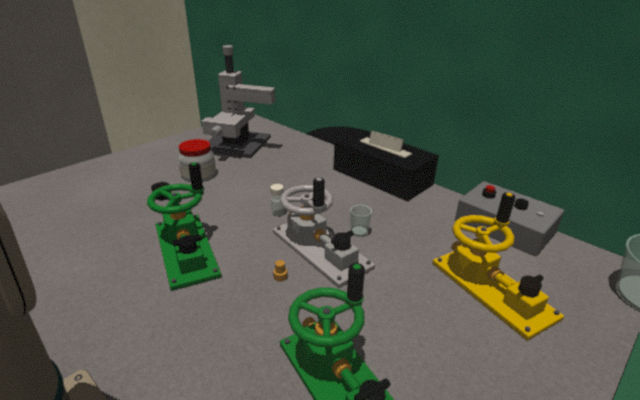

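Candidates (top/side pixels): aluminium valve with the wheel at (301,201)/(306,200); green at (219,272)/(176,198); green at (400,287)/(327,317); yellow at (428,148)/(483,233). By the description I choose the plain aluminium one. Its handle is at top (319,202), side (319,192).

```bash
cat > h.py <<'E'
from cell import ctrl, optics
import cv2,numpy as np
from scipy.spatial.transform import Rotation as Ro
def P(n):
    p=optics.camera_params(n); return np.array(p["camera_matrix"]),np.array(p["R"]),np.array(p["t"]).ravel()
def back(n,uv,z):
    K,R,t=P(n); d=R.T@np.linalg.solve(K,[uv[0],uv[1],1]); c=-R.T@t
    return c+d*(z-c[2])/d[2]
def proj(n,X):
    K,R,t=P(n); x=K@(R@np.asarray(X)+t); return x[:2]/x[2]
def tcp():
    s=ctrl.sense(); q=s["eef_rot"]; return np.array(s["tool_pos"]),Ro.from_quat([q[1],q[2],q[3],q[0]]),s
E
python3 - <<'E'
from h import *
t=cv2.imread("pics/top0.png");s=cv2.imread("pics/side0.png")
a=cv2.resize(t[165:245,255:385],None,fx=5,fy=5,interpolation=2)
b=cv2.resize(s[160:290,260:390],None,fx=5,fy=5,interpolation=2)[:400*2]
cv2.imwrite("pics/c1.png",np.vstack([a[:,:650],b])[:1050]) ; 
m=np.vstack([a,b]); cv2.imwrite("pics/c1.png",cv2.resize(m,None,fx=.57,fy=.57,interpolation=3)); print(m.shape)
for q in("valve","wheel","grip","wheel_hub","shutoff","vial","beaker","fitting"):
  for n in("top","side"):
    for d in optics.masks_of(q,n):
        r=d["region"]; v,u=np.nonzero(r)
        ok=(240<u.mean()<375 and 150<v.mean()<265) if n=="top" else (255<u.mean()<390 and 160<v.mean()<290)
        if ok: print(q,n,round(d["score"],2),[int(x) for x in d["bbox"]],u.mean().round(1),v.mean().round(1))
E
```

```text
(1050, 650, 3)
valve top 0.57 [275, 176, 369, 232] 319.7 206.7
valve side 0.68 [271, 175, 374, 287] 318.1 233.2
wheel top 0.72 [278, 176, 321, 220] 301.6 199.4
wheel top 0.35 [313, 198, 324, 209] 318.5 202.4
wheel side 0.74 [283, 176, 332, 218] 308.0 198.0
wheel side 0.58 [328, 230, 352, 252] 342.5 240.0
grip top 0.69 [320, 246, 327, 258] 320.8 252.7
grip top 0.47 [313, 197, 323, 210] 318.7 202.1
grip side 0.67 [314, 178, 329, 210] 318.4 192.8
grip side 0.61 [344, 263, 364, 304] 355.3 283.5
wheel_hub top 0.92 [282, 176, 325, 220] 300.9 199.6
wheel_hub top 0.28 [320, 159, 337, 175] 327.8 166.4
wheel_hub side 0.8 [284, 176, 334, 214] 308.5 198.1
shutoff top 0.69 [337, 199, 350, 217] 345.0 209.2
shutoff top 0.51 [319, 157, 336, 176] 327.8 165.7
shutoff side 0.88 [331, 231, 351, 254] 342.4 240.2
vial top 0.62 [254, 187, 263, 201] 256.6 193.5
beaker top 0.57 [324, 156, 340, 175] 328.3 165.8
beaker side 0.66 [350, 205, 371, 240] 360.2 219.3
fitting side 0.68 [271, 258, 286, 279] 279.9 270.4
```

View pics/c1.png

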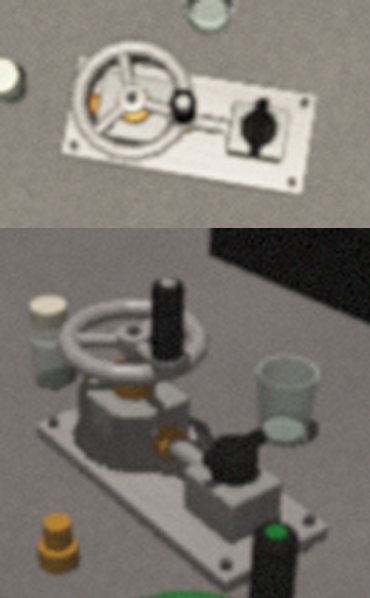

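The close crop shows the bare-aluminium wheel (hub at top ≈(301.3,199.7)). The black handle stands on its right rim and the black tap is at (345.5,210). Vial, beaker and fitting are all clear of the handle's circle.

Run:
```python
from h import *
h=back("top",(301.3,199.7),.100); h2=back("side",(307.3,198.6),.100)
sh=back("top",(345.5,209.5),.068); g=back("top",(318.8,199),.160); g2=back("side",(318.9,180.5),.160); gm=back("side",(318.6,193),.132)
print("hub",h,h2,"tap",sh,"grip",g,g2,gm)
H=(h+h2)/2;d=sh-h; print("dist",np.hypot(*d[:2]));yaw=np.arctan2(d[1],d[0])+np.pi/2
G=(g+g2+gm)/3;e=G-H;print("yaw",yaw,"r",np.hypot(*e[:2]),"handle ang rel",(np.arctan2(e[1],e[0])-yaw)%6.283)
print("vial",back("top",(256.6,190),.07),"beaker",back("top",(328,164),.05),"fit",back("side",(279.9,270),.017))
p,R,s=tcp();print(p,R.as_matrix().round(3).tolist())
```

```text
hub [0.54534367 0.10678666 0.1       ] [0.54146975 0.09866149 0.1       ] tap [0.52968184 0.00128984 0.068     ] grip [0.53747831 0.06464188 0.16      ] [0.52938393 0.0575565  0.16      ] [0.53209832 0.0602974  0.132     ]
dist 0.10665304726701313
yaw -0.1473813709426679 r 0.04316857315202084 handle ang rel 4.615801431042893
vial [0.5716995  0.21766382 0.07      ] beaker [0.645702   0.04608022 0.05      ] fit [0.42695626 0.05432016 0.017     ]
[ 0.14870175 -0.63279288  0.17938843] [[0.974, 0.229, 0.0], [0.229, -0.974, -0.0], [0.0, 0.0, -1.0]]
```

```bash
python3 -m inch '[[0,0,-60,0,0,0],[30,-20,-100,0,0,0],[80,-50,-100,0,0,0],[130,-75,-100,0,0,0],[180,-103,-100,0,0,0]]' 1 20
python3 - <<'E'
from h import *
p,R,s=tcp();print(p,R.as_matrix().round(3).tolist(),np.round(s["qpos"],2))
print(R.inv().apply(np.array([.533,.061,.27])-p)*1000)
E
```

```text
time_s: 1.82
tool_pos: [0.3016, -0.4902, 0.2797]
eef_rot: [0.0, 0.993, 0.115, 0.0]
ft_force: [0.7, 0.8, -0.6]
opening: 0.0938
[ 0.3016448  -0.49020138  0.27971049] [[0.974, 0.228, 0.001], [0.228, -0.974, -0.001], [0.0, 0.001, -1.0]] [ 0.96  0.42  0.02  1.59 -0.01  1.12 -0.36]
[ 351.13194684 -483.79608712    9.49656046]
```

```bash
python3 -m inch '[[35,-45,0,0,0,0],[70,-93,0,0,0,0],[105,-142,0,0,0,0],[140,-190,0,0,0,0],[175,-240,0,0,0,0]]'
python3 -m inch '[[35,-45,0,0,0,0],[70,-93,0,0,0,0],[105,-142,0,0,0,0],[140,-190,0,0,0,0],[160,-220,0,0,0,0]]'
python3 - <<'E'
from h import *
p,R,s=tcp();print(p,R.as_matrix().round(3).tolist(),np.round(s["qpos"],2))
print(R.inv().apply(np.array([.533,.061,.20])-p)*1000)
E
```

```text
time_s: 2.45
tool_pos: [0.4179, -0.215, 0.2799]
eef_rot: [0.001, 0.993, 0.115, 0.001]
ft_force: [0.8, 0.4, -0.3]
opening: 0.0937
time_s: 3.08
tool_pos: [0.5242, 0.0392, 0.2799]
eef_rot: [0.0, 0.993, 0.116, 0.001]
ft_force: [-0.2, -0.8, 0.1]
opening: 0.0939
[0.52423546 0.03921546 0.27994423] [[0.973, 0.231, 0.002], [0.231, -0.973, -0.0], [0.002, 0.001, -1.0]] [ 0.02  0.35 -0.21  1.72  0.08  1.08 -1.55]
[ 13.38587575 -19.21769263  79.96225036]
```

```bash
python3 -m inch '[[8,-10,30,0,0,0],[13,-19,70,0,0,0],[13,-19,95,0,0,0],[13,-19,95,0,0,0]]'
python3 - <<'E'
from h import *
p,R,s=tcp();print(p)
im=optics.capture("side"); print("tcp px",proj("side",p),"grasp-target mid",proj("side",p-[0,0,.049]))
top=optics.capture("top")
a=cv2.resize(im[90:230,240:400],None,fx=4,fy=4,interpolation=2); b=cv2.resize(top[130:250,240:400],None,fx=4,fy=4,interpolation=2)[:, :]
cv2.imwrite("pics/c2.png",cv2.resize(np.vstack([a]),None,fx=1.0,fy=1.0)); cv2.imwrite("pics/c2t.png",b)
E
```

```text
time_s: 3.58
tool_pos: [0.5312, 0.0605, 0.1835]
eef_rot: [0.0, 0.993, 0.117, -0.001]
ft_force: [-0.5, 0.3, -0.8]
opening: 0.0939
[0.53124527 0.06046619 0.18347926]
tcp px [318.63387265 167.85991583] grasp-target mid [318.2309522  191.95496393]
```

View pics/c2.png

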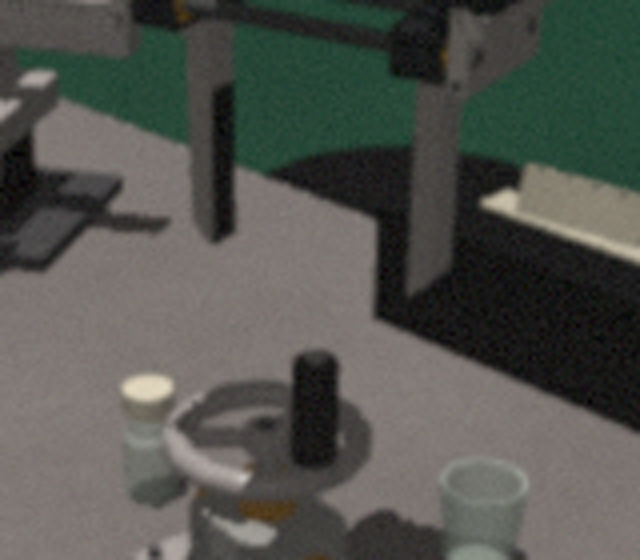

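Side crop: fingertips at about (294,150) and (347,165), with the handle top at (319,179). The tips look about 10 px higher than the TCP projects, so I'll check with the top view.

Run:
```python
from h import *
p,R,s=tcp()
for n,o,f in(("side",(240,90),4),("top",(240,130),4)):
    for k in(-.047,0,.047):
        X=p+R.apply([0,k,0]); print(n,k,((proj(n,X)-o)*f).round())
    print(n,"axis -80mm back",((proj(n,p+R.apply([0,0,-.08]))-o)*f).round())
```

```text
side -0.047 [228. 281.]
side 0 [318. 305.]
side 0.047 [412. 331.]
side axis -80mm back [320. 133.]
top -0.047 [237. 293.]
top 0 [322. 275.]
top 0.047 [406. 258.]
top axis -80mm back [320. 248.]
```

View pics/c2t.png

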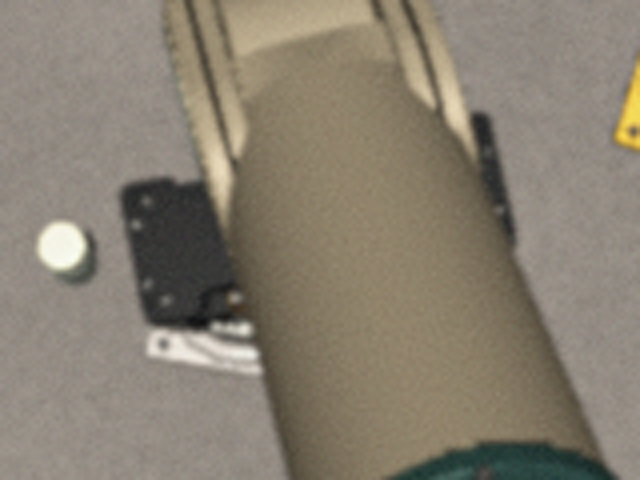

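```bash
python3 -m inch '[[0,0,17,0,0,0],[0,0,35,0,0,0],[0,0,35,0,0,0],[0,0,35,0,0,0]]'
python3 - <<'E'
from h import *
p,R,s=tcp();print(p)
im=optics.capture("side")
for k in(-.0595,-.047,0,.047,.0595): print(k,((proj("side",p+R.apply([0,k,0]))-(260,110))*6).round())
cv2.imwrite("pics/c3.png",cv2.resize(im[110:210,260:390],None,fx=6,fy=6,interpolation=2))
E
```

```text
time_s: 4.18
tool_pos: [0.5345, 0.0607, 0.1521]
eef_rot: [0.0, 0.993, 0.116, 0.003]
ft_force: [-0.1, -0.0, -0.2]
opening: 0.0942
[0.53449523 0.06072432 0.15214582]
-0.0595 [192. 389.]
-0.047 [225. 398.]
0 [357. 437.]
0.047 [496. 477.]
0.0595 [534. 488.]
```

View pics/c3.png

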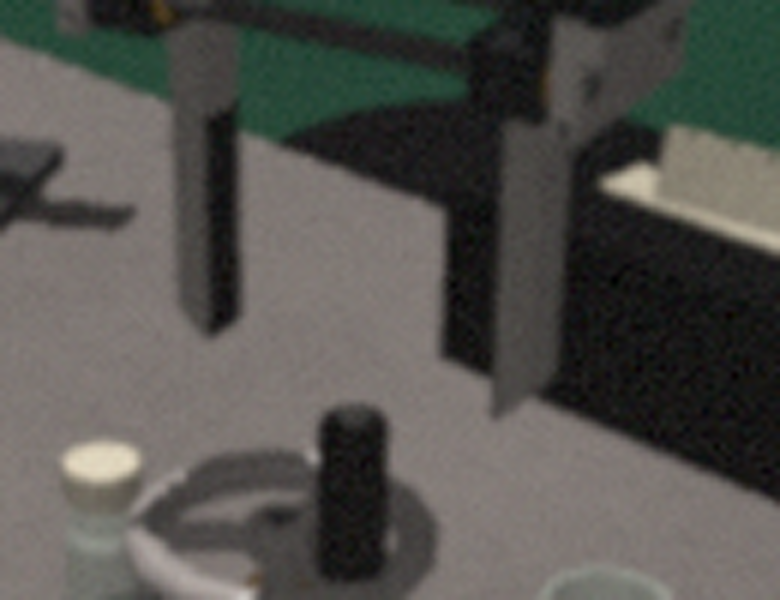

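The fingertips appear about 22 mm higher than reported (left inner tip (226,329) in the crop, against 398 predicted), with no sideways offset. I'll descend to the nominal height and look again before closing.

```bash
python3 -m inch '[[0,0,17,0,0,0],[0,0,34,0,0,0],[0,0,34,0,0,0],[0,0,34,0,0,0]]'
python3 - <<'E'
from h import *
p,R,s=tcp();print(p)
im=optics.capture("side")
for k in(-.0595,-.047,0,.047,.0595): print(k,((proj("side",p+R.apply([0,k,0]))-(260,110))*6).round())
cv2.imwrite("pics/c4.png",cv2.resize(im[110:210,260:390],None,fx=6,fy=6,interpolation=2))
for w in (.0,.02,.04): 
  pass
K,Rm,t=P("side");print("cam",-Rm.T@t); K,Rm,t=P("top");print("cam",-Rm.T@t)
E
```

```text
time_s: 4.72
tool_pos: [0.5355, 0.0609, 0.1191]
eef_rot: [0.0, 0.993, 0.116, 0.004]
ft_force: [0.0, -0.3, -0.4]
opening: 0.0939
[0.53545813 0.06092509 0.11906568]
-0.0595 [195. 480.]
-0.047 [228. 490.]
0 [357. 530.]
0.047 [492. 572.]
0.0595 [530. 583.]
cam [ 0.03798082 -0.40119841  0.52239023]
cam [0.34285794 0.04590098 1.2638843 ]
```

View pics/c4.png

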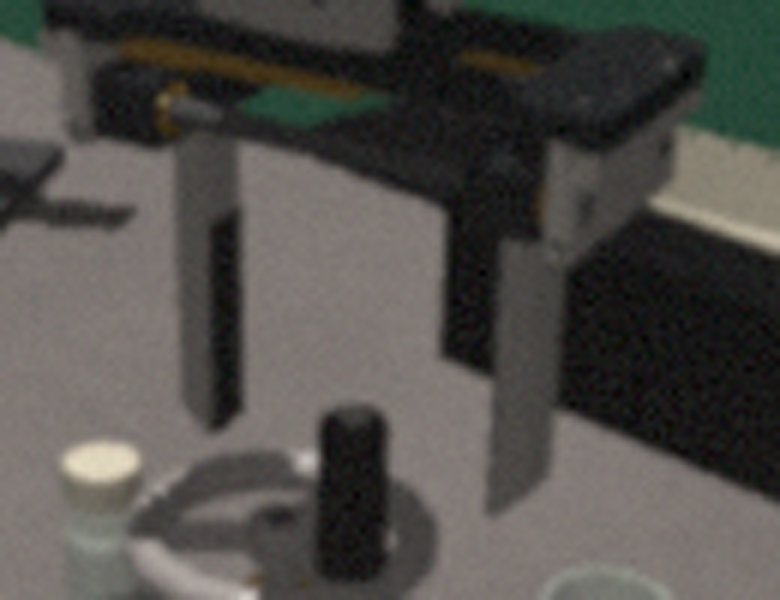

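Same 24 mm apparent height offset. I'll close the fingers partway round the handle so the comparison is direct.

```bash
python3 -m inch '[[0,0,0,0,0,0],[0,0,0,0,0,0],[0,0,0,0,0,0],[0,0,0,0,0,0],[0,0,0,0,0,0]]' -0.2 10
python3 - <<'E'
from h import *
p,R,s=tcp();print(p)
im=optics.capture("side")
for k in(-.019,0,.019): print(k,((proj("side",p+R.apply([-.008,k,0]))-(260,110))*6).round())
cv2.imwrite("pics/c5.png",cv2.resize(im[110:210,260:390],None,fx=6,fy=6,interpolation=2))
E
```

```text
time_s: 5.4
tool_pos: [0.5355, 0.0609, 0.1191]
eef_rot: [0.0, 0.993, 0.116, 0.004]
ft_force: [-0.2, 0.1, 0.3]
opening: 0.0477
[0.53546442 0.06090276 0.11908049]
-0.019 [291. 525.]
0 [344. 541.]
0.019 [398. 558.]
```

View pics/c5.png

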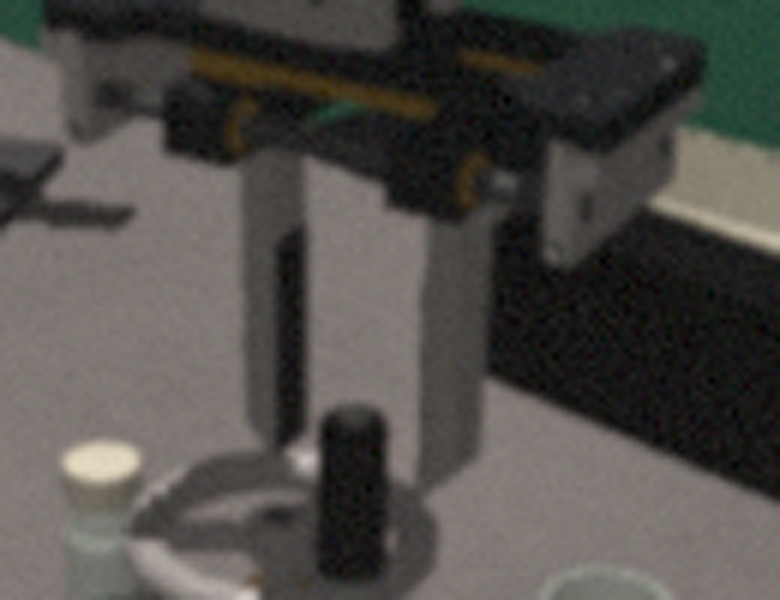

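```bash
python3 -m inch '[[0,0,8,0,0,0],[0,0,15,0,0,0],[0,0,15,0,0,0]]'
python3 -m inch '[[0,0,0,0,0,0],[0,0,0,0,0,0],[0,0,0,0,0,0],[0,0,0,0,0,0],[0,0,0,0,0,0]]' -1 8
python3 - <<'E'
from h import *
p,R,s=tcp();print(p,s["torque"])
im=optics.capture("side")
cv2.imwrite("pics/c6.png",cv2.resize(im[110:210,260:390],None,fx=6,fy=6,interpolation=2))
E
```

```text
time_s: 5.82
tool_pos: [0.5349, 0.0608, 0.1032]
eef_rot: [0.0, 0.993, 0.116, 0.003]
ft_force: [0.3, -0.2, -0.1]
opening: 0.0378
time_s: 6.45
tool_pos: [0.5348, 0.062, 0.1031]
eef_rot: [-0.0, 0.993, 0.117, 0.003]
ft_force: [0.1, 4.9, -2.8]
opening: 0.0218
[0.5347922  0.06202639 0.10310562] [ 1.30919964  0.0589655  -0.00131126]
```

View pics/c6.png

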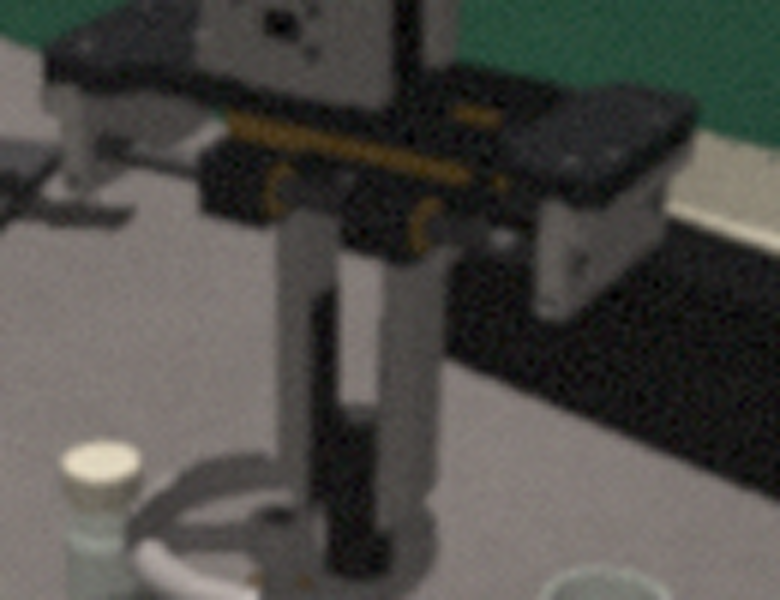

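The handle is held: opening is 21.8 mm on a 22 mm handle, with the pads around its lower part. I'll firm the grip, ease the side load and wind clockwise along the arc, re-fitting the centre as I go.

```bash
cat > arc.py <<'E'
# usage: arc.py step_deg n [cx cy] : print rows for an arc about the hub; logs the tool position for a circle fit
from h import *
import sys,json,os
from scipy.optimize import least_squares
st,n=float(sys.argv[1]),int(sys.argv[2])
p,R,s=tcp(); L=json.load(open("log.json")) if os.path.exists("log.json") else []
L.append(p.tolist()); json.dump(L,open("log.json","w"))
A=np.array(L); c0=np.array([.544,.1065])
f=least_squares(lambda c:np.r_[(np.hypot(*(A[:,:2]-c).T)-.045)/.001,(c-c0)/.006]).x
c=np.array([float(v) for v in sys.argv[3:5]]) if len(sys.argv)>4 else f
e=p[:2]-c;a=np.degrees(np.arctan2(e[1],e[0]))
print("t",s["time_s"],"tcp",p.round(4),"fit",f.round(4),"ang",round(a,1),"r",np.hypot(*e).round(4),"F",np.round(s["ft_force"],1),"open",round(s["opening"],4))
print([[int(v) for v in (R.inv().apply(np.r_[c+.045*np.r_[np.cos(b),np.sin(b)],.103]-p)*1000).round()]for b in np.radians(a+st*np.arange(1,n+1))])
E
python3 -m inch '[[0,-1,0,0,0,0],[0,-2,0,0,0,0],[0,-2,0,0,0,0]]' -1 25
python3 arc.py -15 5
```

```text
time_s: 6.88
tool_pos: [0.5345, 0.0623, 0.1031]
eef_rot: [0.0, 0.993, 0.116, 0.003]
ft_force: [0.1, -1.6, -2.3]
opening: 0.0213Traceback (most recent call last):
  File "arc.py", line 9, in <module>
    f=least_squares(lambda c:np.r_[(np.hypot(*(A[:,:2]-c).T)-.045)/.001,(c-c0)/.006]).x
      ~~~~~~~~~~~~~^^^^^^^^^^^^^^^^^^^^^^^^^^^^^^^^^^^^^^^^^^^^^^^^^^^^^^^^^^^^^^^^^^
    return func(*args, **kwargs)
TypeError: least_squares() missing 1 required positional argument: 'x0'
```

```bash
rm log.json; sed -i 's|/.006\]).x|/.006],c0).x|' arc.py; python3 arc.py -15 5
```

```text
t 6.875 tcp [0.5345 0.0623 0.1031] fit [0.544  0.1063] ang -102.1 r 0.045 F [ 0.1 -1.6 -2.3] open 0.0213
[[-10, -6, 0], [-18, -15, 0], [-23, -26, 0], [-26, -37, 0], [-25, -49, 0]]
```

```bash
python3 -m inch '[[-10,-6,0,0,0,0],[-18,-15,0,0,0,0],[-23,-26,0,0,0,0],[-23,-26,0,0,0,0]]'; python3 arc.py -15 5
```

```text
time_s: 7.38
tool_pos: [0.5051, 0.0845, 0.1031]
eef_rot: [-0.0, 0.993, 0.117, 0.003]
ft_force: [1.8, 3.0, -3.4]
opening: 0.022
t 7.375 tcp [0.5051 0.0845 0.1031] fit [0.5445 0.1062] ang -151.1 r 0.045 F [ 1.8  3.  -3.4] open 0.022
[[-2, -12, 0], [0, -23, 0], [4, -34, 0], [11, -44, 0], [21, -51, 0]]
```

```bash
python3 -m inch '[[-2,-12,0,0,0,0],[0,-23,0,0,0,0],[4,-34,0,0,0,0],[11,-44,0,0,0,0],[21,-51,0,0,0,0]]'; python3 arc.py -15 5
```

```text
time_s: 8.0
tool_pos: [0.5131, 0.1384, 0.1031]
eef_rot: [0.001, 0.993, 0.117, 0.002]
ft_force: [1.3, -4.7, -1.6]
opening: 0.0214
t 8.0 tcp [0.5131 0.1384 0.1031] fit [0.5445 0.1062] ang 134.3 r 0.045 F [ 1.3 -4.7 -1.6] open 0.0214
[[11, -5, 0], [22, -6, 0], [34, -5, 0], [45, -1, 0], [54, 6, 0]]
```

```bash
python3 -m inch '[[11,-5,0,0,0,0],[22,-6,0,0,0,0],[34,-5,0,0,0,0],[45,-1,0,0,0,0],[54,6,0,0,0,0]]'; python3 arc.py -12 5
```

```text
time_s: 8.62
tool_pos: [0.5668, 0.1454, 0.1031]
eef_rot: [0.0, 0.993, 0.117, 0.001]
ft_force: [-3.1, -2.3, 2.5]
opening: 0.0215
t 8.625 tcp [0.5668 0.1454 0.1031] fit [0.5445 0.1062] ang 60.4 r 0.0451 F [-3.1 -2.3  2.5] open 0.0215
[[6, 7, 0], [11, 15, 0], [13, 24, 0], [14, 34, 0], [13, 43, 0]]
```

```bash
python3 -m inch '[[6,7,0,0,0,0],[11,15,0,0,0,0],[13,24,0,0,0,0],[14,34,0,0,0,0],[14,34,0,0,0,0]]'; python3 arc.py -5 5
```

```text
time_s: 9.25
tool_pos: [0.589, 0.1141, 0.1031]
eef_rot: [0.001, 0.993, 0.117, 0.001]
ft_force: [-2.6, -2.6, 1.1]
opening: 0.0216
t 9.25 tcp [0.589  0.1141 0.1031] fit [0.5446 0.1062] ang 10.1 r 0.0451 F [-2.6 -2.6  1.1] open 0.0216
[[0, 4, 0], [-1, 8, 0], [-2, 12, 0], [-4, 15, 0], [-5, 19, 0]]
```

```bash
python3 -m inch '[[0,4,0,0,0,0],[-1,8,0,0,0,0],[-2,12,0,0,0,0],[-2,12,0,0,0,0]]'; python3 arc.py -4 5
```

```text
time_s: 9.75
tool_pos: [0.5895, 0.1015, 0.1031]
eef_rot: [0.001, 0.993, 0.116, 0.001]
ft_force: [-3.7, 0.5, 1.3]
opening: 0.0216
t 9.75 tcp [0.5895 0.1015 0.1031] fit [0.5446 0.1062] ang -6.0 r 0.0451 F [-3.7  0.5  1.3] open 0.0216
[[-1, 3, 0], [-3, 6, 0], [-4, 8, 0], [-6, 11, 0], [-8, 14, 0]]
```

```bash
python3 -m inch '[[-1,3,0,0,0,0],[-3,6,0,0,0,0],[-3,6,0,0,0,0],[-3,6,0,0,0,0]]'; python3 arc.py -4 3
```

```text
time_s: 10.25
tool_pos: [0.5892, 0.0994, 0.1031]
eef_rot: [-0.002, 0.993, 0.118, 0.003]
ft_force: [-0.5, 9.0, -2.9]
opening: 0.0217
t 10.25 tcp [0.5892 0.0994 0.1031] fit [0.5447 0.1062] ang -8.6 r 0.0451 F [-0.5  9.  -2.9] open 0.0217
[[-1, 3, 0], [-3, 6, 0], [-5, 8, 0]]
```

```bash
python3 -m inch '[[0,4,0,0,0,0],[-1,7,0,0,0,0],[-1,7,0,0,0,0],[-1,7,0,0,0,0]]'; python3 arc.py 15 5
```

```text
time_s: 10.75
tool_pos: [0.5894, 0.0994, 0.1031]
eef_rot: [-0.006, 0.993, 0.12, 0.003]
ft_force: [-4.2, 11.9, -0.8]
opening: 0.0216
t 10.75 tcp [0.5894 0.0994 0.1031] fit [0.5447 0.1062] ang -8.5 r 0.0452 F [-4.2 11.9 -0.8] open 0.0216
[[3, -11, 0], [3, -23, 0], [0, -35, 0], [-6, -45, 1], [-15, -53, 1]]
```

Closed stop confirmed: another 4 mm of command gave no motion while the force rose to 12 N, at world angle −8.5° (vision yaw −8.4°). Next, back two full turns counter-clockwise.

```bash
python3 -m inch '[[3,-11,0,0,0,0],[3,-23,0,0,0,0],[0,-35,0,0,0,0],[-6,-45,0,0,0,0],[-15,-53,0,0,0,0]]'; python3 arc.py 18 5
```

```text
time_s: 11.38
tool_pos: [0.5622, 0.1478, 0.1032]
eef_rot: [-0.006, 0.993, 0.12, 0.004]
ft_force: [1.9, -2.2, -6.6]
opening: 0.0217
t 11.375 tcp [0.5622 0.1478 0.1032] fit [0.5447 0.1062] ang 67.2 r 0.0451 F [ 1.9 -2.2 -6.6] open 0.0217
[[-13, -6, 0], [-26, -9, 0], [-40, -7, 0], [-53, 0, 0], [-63, 9, 0]]
```

```bash
python3 -m inch '[[-13,-6,0,0,0,0],[-26,-9,0,0,0,0],[-40,-7,0,0,0,0],[-53,0,0,0,0,0],[-63,9,0,0,0,0]]'; python3 arc.py 20 5
```

```text
time_s: 12.0
tool_pos: [0.5035, 0.1247, 0.1032]
eef_rot: [-0.006, 0.993, 0.12, 0.005]
ft_force: [5.4, -0.6, -5.2]
opening: 0.0215
t 12.0 tcp [0.5035 0.1247 0.1032] fit [0.5447 0.1062] ang 155.9 r 0.0452 F [ 5.4 -0.6 -5.2] open 0.0215
[[-7, 14, 0], [-9, 29, 0], [-6, 45, 0], [2, 58, 0], [15, 68, 0]]
```

```bash
python3 -m inch '[[-7,14,0,0,0,0],[-9,29,0,0,0,0],[-6,45,0,0,0,0],[2,58,0,0,0,0],[15,68,0,0,0,0]]'; python3 arc.py 20 5
cat > tilt.py <<'E'
from h import *
p,R,s=tcp(); R0=Ro.from_quat([.9933,.116,0,0]); print("turn to restore, deg",np.degrees((R.inv()*R0).as_rotvec()).round(2))
E
python3 tilt.py
```

```text
time_s: 12.62
tool_pos: [0.535, 0.0622, 0.103]
eef_rot: [-0.007, 0.993, 0.12, 0.005]
ft_force: [-0.8, 8.4, 3.9]
opening: 0.0214
t 12.625 tcp [0.535  0.0622 0.103 ] fit [0.5447 0.1062] ang -102.4 r 0.045 F [-0.8  8.4  3.9] open 0.0214
[[15, 4, 0], [31, 3, 0], [45, -3, 1], [56, -14, 1], [63, -28, 1]]
turn to restore, deg [-0.71 -0.66  0.44]
```

```bash
python3 -m inch '[[15,4,0,-0.3,-0.3,0.2],[31,3,0,-0.7,-0.7,0.4],[45,-3,0,-0.7,-0.7,0.4],[56,-14,0,-0.7,-0.7,0.4],[63,-28,0,-0.7,-0.7,0.4]]'; python3 arc.py 20 5;python3 tilt.py
```

```text
time_s: 13.25
tool_pos: [0.5895, 0.1032, 0.1032]
eef_rot: [0.001, 0.993, 0.116, -0.001]
ft_force: [-2.1, -2.1, -2.1]
opening: 0.0214
t 13.25 tcp [0.5895 0.1032 0.1032] fit [0.5447 0.1062] ang -3.8 r 0.0449 F [-2.1 -2.1 -2.1] open 0.0214
[[2, -15, 0], [-2, -31, 0], [-10, -44, 0], [-22, -53, 0], [-37, -58, 0]]
turn to restore, deg [ 0.1   0.14 -0.03]
```

Unwrapped angle is 356°, with about 355° still to go.

```bash
python3 -m inch '[[2,-15,0,0,0,0],[-2,-31,0,0,0,0],[-10,-44,0,0,0,0],[-22,-53,0,0,0,0],[-37,-58,0,0,0,0]]'; python3 arc.py 20 5
```

```text
time_s: 13.88
tool_pos: [0.5402, 0.1511, 0.1032]
eef_rot: [0.001, 0.993, 0.116, -0.0]
ft_force: [3.7, -6.0, -2.6]
opening: 0.0217
t 13.875 tcp [0.5402 0.1511 0.1032] fit [0.5447 0.1062] ang 95.7 r 0.0451 F [ 3.7 -6.  -2.6] open 0.0217
[[-16, 1, 0], [-30, 7, 0], [-42, 17, 0], [-49, 31, 0], [-51, 47, 0]]
```

```bash
python3 -m inch '[[-16,1,0,0,0,0],[-30,7,0,0,0,0],[-42,17,0,0,0,0],[-49,31,0,0,0,0],[-51,47,0,0,0,0]]'; python3 arc.py 20 5
```

```text
time_s: 14.5
tool_pos: [0.5008, 0.0945, 0.1033]
eef_rot: [0.0, 0.993, 0.117, -0.0]
ft_force: [3.0, 3.0, -10.9]
opening: 0.0216
t 14.5 tcp [0.5008 0.0945 0.1033] fit [0.5446 0.1062] ang -165.0 r 0.0454 F [  3.    3.  -10.9] open 0.0216
[[4, 15, 0], [12, 29, 0], [24, 38, 0], [39, 43, 0], [54, 43, 0]]
```

```bash
python3 -m inch '[[4,15,0,0,0,0],[12,29,0,0,0,0],[24,38,0,0,0,0],[39,43,0,0,0,0],[54,43,0,0,0,0]]'; python3 arc.py 14 4
```

```text
time_s: 15.12
tool_pos: [0.563, 0.0649, 0.1032]
eef_rot: [0.0, 0.993, 0.116, -0.002]
ft_force: [-4.6, 4.4, -0.3]
opening: 0.0211
t 15.125 tcp [0.563  0.0649 0.1032] fit [0.5446 0.1062] ang -66.1 r 0.0452 F [-4.6  4.4 -0.3] open 0.0211
[[10, -4, 0], [20, -9, 0], [27, -17, 0], [33, -27, 0]]
```

```bash
python3 -m inch '[[10,-4,0,0,0,0],[20,-9,0,0,0,0],[27,-17,0,0,0,0],[33,-27,0,0,0,0],[33,-27,0,0,0,0]]'; python3 -m inch '[[0,0,0,0,0,0],[0,0,0,0,0,0]]';python3 arc.py 1 4; python3 tilt.py
```

```text
time_s: 15.75
tool_pos: [0.5892, 0.1006, 0.1032]
eef_rot: [-0.0, 0.993, 0.117, -0.001]
ft_force: [-2.2, 2.1, 0.1]
opening: 0.0214
time_s: 16.0
tool_pos: [0.5892, 0.1005, 0.1032]
eef_rot: [-0.0, 0.993, 0.117, -0.001]
ft_force: [-2.3, 1.2, -0.2]
opening: 0.0216
t 16.0 tcp [0.5892 0.1005 0.1032] fit [0.5446 0.1062] ang -7.2 r 0.045 F [-2.3  1.2 -0.2] open 0.0216
[[0, -1, 0], [1, -1, 0], [1, -2, 0], [1, -3, 0]]
turn to restore, deg [-0.06  0.11  0.11]
```

```bash
python3 -m inch '[[0,1,0,0,0,0],[0,1,0,0,0,0],[0,1,0,0,0,0]]'; python3 arc.py 1 1
python3 - <<'E'
from h import *
im=optics.capture("side"); cv2.imwrite("pics/c7.png",cv2.resize(im[120:280,240:400],None,fx=3.7,fy=3.7,interpolation=2))
print(proj("side",[.5892,.0997,.16]))
E
```

```text
time_s: 16.38
tool_pos: [0.5891, 0.0998, 0.1031]
eef_rot: [-0.001, 0.993, 0.117, -0.001]
ft_force: [-3.5, 1.8, 0.4]
opening: 0.0216
t 16.375 tcp [0.5891 0.0998 0.1031] fit [0.5446 0.1062] ang -8.2 r 0.045 F [-3.5  1.8  0.4] open 0.0216
[[0, -1, 0]]
[324.39510579 162.75884779]
```

View pics/c7.png

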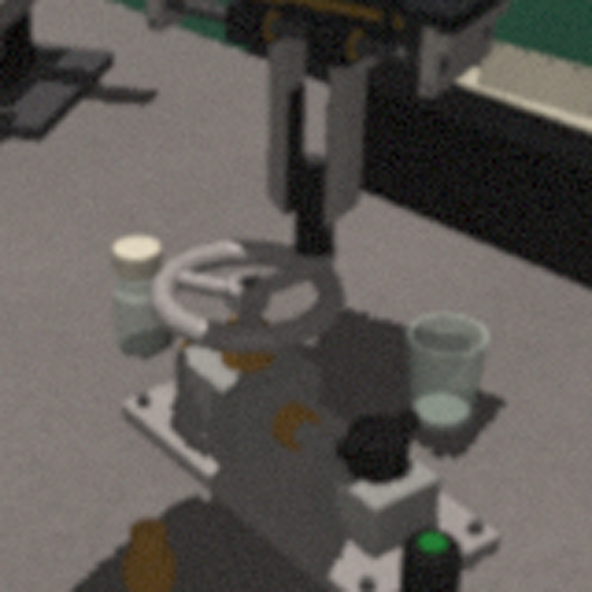

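The picture shows the handle at (316,200) in the crop, still between the fingers over the valve's +x side. The tap (380,445), vial (137,300), beaker (447,370) and fitting (150,560) look undisturbed. I'm handing in while still gripping.

```bash
python3 -c "
from cell import ctrl
print(ctrl.close_job())"
```

```text
the job is handed in; nothing more can be done
None
```

I took the black handle of the aluminium valve and wound the wheel clockwise to its closed stop. I then backed it off two full turns counter-clockwise and handed the job in at about 16 s, still gripping the handle.

- **Closed stop:** it showed at a world angle of about −8.5°. Commanding another 4 mm gave no motion, and the force along the push rose to 12 N. The valve's own direction from the first pictures, −8.4°, agrees.
- **Final angle:** tracked over the whole return, the wheel stands at −8.2°, about 0.3° from exactly two turns. The stop was read under load, so the true error could be around 1°.
- **Grip and forces:** the opening reads 21.6 mm on the 22 mm handle. The tool force at the end was about 4 N. The highest single component in my readings during turning was 12 N.
- **Bystanders:** in the last side picture the tap, vial, beaker and fitting stand as before. I judged this by eye and did not measure their positions again.
- **Disagreement:** in the side view the fingertips looked about 22–24 mm higher than the reported tool position. I never explained this. I lowered the grasp 15 mm below the nominal height, confirmed it by picture and opening, and the hold never slipped.

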